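# Put the landscape pebbles away

### The job

Pick up the blue pouring cup and pour all six pebbles from it into the open wooden pebble box. Then stand the empty cup upright on the middle of the round cork mat, let go of it, and slide the box's lid fully shut. Leave the loupe, the wooden spoon and the glass dish where they are.

Things in the scene. Friction and masses are not known exactly. Their poses are not given: they have to be found in the camera images.
- cup: blue glazed pouring cup, loose, about 120 g, open at the top, 96 mm long (x), 58 mm wide (y), 42 mm high, walls 4 mm. Origin: on the underside, mid-width; x points to the back wall (outer face at x = +45 mm), z up. Flat floor 5 mm up from x = -8 to +41 mm, 50 mm wide inside; from x = -8 mm a ramp rises at 10 degrees to the open lip. Stands upright at the start, lip roughly towards the robot
- cup_lip (a point): middle of the cup's pouring lip, on the ramp's top edge: 50 mm from the cup's origin towards -x, 12 mm above the underside. Inner width here 50 mm, side walls 28 mm high. Smooth inside: the pebbles slide out over it once this end is tipped down 38 to 48 degrees; level, or tipped under 10 degrees, they stay in
- cup_grip (a point): a good point to grip the cup: mid-width, 15 mm from its origin towards +x, 24 mm above the underside; close along the cup's y on the outer faces of its parallel side walls, 58 mm apart from x = -8 to +45 mm
- pebble_1: polished, slightly flattened dark grey pebble, loose, 12 g, 20 x 22 x 13 mm; origin at its middle
- pebble_2: polished, slightly flattened light grey-brown pebble, loose, 12 g, 20 x 22 x 13 mm; origin at its middle
- pebble_3: polished, slightly flattened brown pebble, loose, 12 g, 20 x 22 x 13 mm; origin at its middle
- pebble_4: polished, slightly flattened pale beige pebble, loose, 12 g, 20 x 22 x 13 mm; origin at its middle
- pebble_5: polished, slightly flattened dark green-grey pebble, loose, 12 g, 20 x 22 x 13 mm; origin at its middle
- pebble_6: polished, slightly flattened mid grey-brown pebble, loose, 12 g, 20 x 22 x 13 mm; origin at its middle
- pebble_box: dark wooden box with a lighter sliding lid, fixed, 82 mm (x) by 130 mm (y), 44 mm high. Origin: centre of its underside, z up. Inside: x -36 to 36, y -60 to 60 mm, floor 5 mm up. Long walls and end wall at y = 65 mm are 44 mm high, end wall at y = -65 mm is 35 mm high. The lid slides out over this low end, towards -y, which points roughly at the robot; the open part lies at the +y end
- pebble_box_lid (a joint): how far the lid is slid out, m: 0 shut, 0.075 to 0.085 at the start. Lid 125 x 72 x 5 mm, 36 to 41 mm up, between the long walls; it covers y = -65 mm - value to 60 mm - value in the frame of pebble_box. Push its bare outer end (y = -65 mm - value) towards +y; it slides with under 1 N. Shut, its end is flush with the low end wall
- cork_mat: round cork mat, fixed, 140 mm across, 5 mm thick. Origin: centre of its underside
- loupe: loupe with brass ring and wooden handle, 52 x 133 x 12 mm, loose bystander at the right; origin: middle of its underside
- spoon: wooden spoon with a round bowl, 173 x 38 x 12 mm, loose bystander at the back left; origin: middle of its underside
- glass_dish: glass dish of brass filings, 55 mm across, 19 mm high, loose bystander behind the box; origin: middle of its underside

How it is judged:
By the outcome, as a careful person would: the job done as asked, in the order asked, and still so for the second after the job is handed in, with the robot touching nothing.
It also fails if it takes over 66 s, if anything falls off the work surface, if the arm or the gripper's body presses on something with over 40 N, if the wrist force passes 120 N, or if a joint passes its speed limit or range.

### The arm

A 6-joint arm with a two-finger parallel gripper is mounted at the origin on a cart in front of the work surface, level with it; the furniture and walls round the work are solid. World frame = base frame: x ahead of the robot, y to its left, z up, the work surface at z = 0. Lengths are in mm, angles in rad, forces in N, time in s.
With the tool pointing down it reaches from about 300 to 875 mm from the base axis. Payload 6.4 kg.
Tool frame: the origin (TCP) lies at the very end of the fingers, on their centre line; the grasp point (between the pads) lies 19 mm behind it; y points along the fingers, z is the direction in which the jaws open and shut, and the axes are right-handed (so a half turn about y gives the same grasp; the last joint's range is limited). The gripper opens to 88 mm and grips with 3 to 60 N. Pads are 18 mm wide; open, the fingers measure 123 mm over their backs; the gripper's body (75 mm by 187 mm) begins 45 mm behind the grasp point.
Start: joints at [1.123, 0.181, 1.607, -0, 1.354, -0.206], TCP at [137.671, 558.29, 238.714] pointing down, gripper open.
Joint ranges: [-2.99, 2.99], [-0.89, 2.07], [0.3, 2.58], [-1.14, 4.28], [0, 2.63], [-3.12, 3.12]. Speed limits (rad/s): [2.57, 2.57, 3.01, 3.14, 3.14, 3.14].

### API

Orientations are given as a unit quaternion [w, x, y, z].
In Python, from station import r, optics, ticket gives the robot as it stands.
- The arm moves only by the shell command python3 -m handwheel 'ROWS' [OPENING] [FORCE]. ROWS is JSON, a list of rows, each an object of numbers: "tx", "ty", "tz": the shift along the tool's x, y, z in mm; "turn": the turn about the tool's y in degrees. A call has 1 to 12 rows; each row is the pose to reach, as a shift and turn from the pose commanded when the call began, along the tool's axes at that moment; what a row does not reach only later rows make up. A row lasts 1/12 s, in which the tool goes at most 41.7 mm and 7.16 degrees, less where a joint would pass 70% of its speed; a pose out of reach is approached as far as the arm can. A call with a gripper value outside its range is refused whole. OPENING is the finger opening in mm, from 0 to 88.1, set as the call begins (- or left out, the last holds). The fingers move at their own pace and stop on an object; FORCE is the grip in N (left out, the last holds). Time passes only in rows, so rows that repeat a pose let the fingers close. It gives the time, the measured TCP pose, the force and the opening at its end, in the units of the state.
- r.read_state(): the state, without advancing time (a new reading comes with each control period).
- optics.get_image(name): name is "scene" or "top" or "wrist"; returns the picture (400x640x3 uint8, red, green, blue); there is no depth.
- optics.camera_params(name): a dict with "intrinsics" (3x3 intrinsics, pixels), "origin" and "rotation" of the camera in the world. Camera axes: x right, y down, z forward; pixel columns grow to the right and rows downward; lengths in mm; the calibration is good to about 2 mm. A picture is of the moment at which its call begins: read the wrist's pose just before it. camera_params takes no time and is no camera call; for the wrist camera it gives the pose at the moment of the call.
- ticket.close_job(): hands the job in, once; it reports no verdict.
Trained networks look in the newest picture that a camera, given by its name, has taken for a name from the list of things; names that differ only in an ending like _2 or _b are one class to them, and where a whole thing is asked for, a point or a joint stands for the part that bears it (a point fixed in the world has none). Each returns a list of dicts, best first, with "confidence" (0 to 1); they miss things now and then, are a little off and sometimes report something else, mostly with a low value. They report only what shows in the picture. A call takes as long as a camera call.
- optics.search_frame(camera, name): "box" ([left, top, width, height] in pixels, round what is visible of it).
- optics.masks_of(camera, name): "region" (400x640 bool, what is visible of it) and "box" ([left, top, width, height] in pixels, round what is visible of it).
- optics.pinpoint(camera, name): "at" ([column, row] in pixels: a listed point, or the origin of a listed thing).
The state is a dict: "clock": time; "q": joint angles; "qvel": joint speeds; "effort": joint torques, N m; "eef_pos": TCP position; "tool_rot": TCP orientation; "wrist_force": force on the tool from outside, world axes, zero at the start; "moment": the same for the moment, N m; "gripper_width": finger opening in mm.
Only numpy, scipy, OpenCV 4.12 (cv2) and the standard library are available. Lean on these libraries where they do the work, as an engineer would, in place of code of your own. Each camera call takes 0.05 s, during which the arm holds its last target.

## Working session

There is one attempt and no reset: what is moved stays moved. The work goes in short steps, Python scripts to look and compute and a shell command to move; the robot and the scene stay as the last step left them, time stands still between calls to the robot, and variables do not carry over. Pictures are saved under pics/ and viewed, and the job is handed in when it is done.

```bash
ls; mkdir -p pics; cat > h.py <<'E'
import numpy as np,cv2
from station import r,optics,ticket
def P(n):
    p=optics.camera_params(n);return np.array(p["intrinsics"]),np.array(p["origin"]),np.array(p["rotation"])
def save(n,f):
    im=optics.get_image(n);cv2.imwrite(f"pics/{f}.png",im[:,:,::-1]);return im
def toplane(n,uv,z):
    K,o,R=P(n);d=R@np.linalg.inv(K)@np.array([uv[0],uv[1],1.]);return o+d*(z-o[2])/d[2]
def proj(n,X):
    K,o,R=P(n);c=R.T@(np.array(X,float)-o);c=K@c;return c[:2]/c[2]
def tri(obs):
    A=np.zeros((3,3));b=np.zeros(3)
    for n,uv in obs:
        K,o,R=P(n);d=R@np.linalg.inv(K)@np.array([uv[0],uv[1],1.]);d/=np.linalg.norm(d);M=np.eye(3)-np.outer(d,d);A+=M;b+=M@o
    return np.linalg.solve(A,b)
E
python3 - <<'E'
from h import *
np.set_printoptions(precision=1,suppress=True)
s=r.read_state();print(s)
for n in("scene","top","wrist"):
    save(n,n+"0");print(n,P(n))
for n in("top","scene"):
  for k in("cup","cup_lip","cup_grip","pebble_box","cork_mat","glass_dish","loupe","spoon"):
    print(n,k,[(np.round(d["at"],1),round(d["confidence"],2)) for d in optics.pinpoint(n,k)][:2])
E
```

```text
pics
{'clock': 0.0, 'q': array([ 1.1,  0.2,  1.6, -0. ,  1.4, -0.2]), 'qvel': array([ 0.,  0., -0., -0.,  0.,  0.]), 'effort': array([ -0. , -43.4, -34.2,   0.1,   0. ,  -0. ]), 'eef_pos': array([137.4, 557.8, 237.8]), 'tool_rot': array([-0.7,  0.7, -0.1,  0.1]), 'wrist_force': array([-0.6, -0.3, -0.6]), 'moment': array([ 0. , -0.1, -0. ]), 'gripper_width': 88.49407239260336}
scene (array([[416. ,   0. , 321.8],
       [  0. , 416. , 199. ],
       [  0. ,   0. ,   1. ]]), array([ -52.9, -508. , 1082.6]), array([-0.3,  0.9, -0.4,  0.1]))
top (array([[511.3,   0. , 318.1],
       [  0. , 511.3, 196. ],
       [  0. ,   0. ,   1. ]]), array([ 340.7,   47.4, 1460.2]), array([-0.1,  0.7, -0.7,  0.1]))
wrist (array([[337.4,   0. , 319.4],
       [  0. , 337.4, 197. ],
       [  0. ,   0. ,   1. ]]), array([ 68. , 574.7, 383.9]), array([0.1, 0.8, 0.6, 0.1]))
top cup [(array([195.1, 233.4]), 0.81)]
top cup_lip [(array([199.8, 251.3]), 0.69)]
top cup_grip [(array([195.5, 228.6]), 0.66)]
top pebble_box [(array([293.5, 197.4]), 0.9)]
top cork_mat [(array([386.4, 247.3]), 0.95)]
top glass_dish [(array([262.3, 151.1]), 0.55)]
top loupe [(array([459. , 241.5]), 0.7)]
top spoon [(array([210.9, 157.2]), 0.51)]
scene cup [(array([229.8, 170.1]), 0.87)]
scene cup_lip [(array([222.2, 174.6]), 0.56)]
scene cup_grip [(array([232.4, 166. ]), 0.91), (array([337. , 267.3]), 0.4)]
scene pebble_box [(array([307. , 191.2]), 0.92), (array([399.4, 308.7]), 0.39)]
scene cork_mat [(array([339.7, 265.6]), 0.83)]
scene glass_dish [(array([314.7, 159.8]), 0.72)]
scene loupe [(array([398.8, 308.5]), 0.71)]
scene spoon [(array([282.7, 143.1]), 0.63)]
```

```bash
python3 - <<'E'
s=open('h.py').read()
s=s.replace('np.array(p["rotation"])','q2R(p["rotation"])').replace("def P(n)","from scipy.spatial.transform import Rotation as Ro\ndef q2R(q):\n    return Ro.from_quat(np.asarray(q),scalar_first=True).as_matrix()\ndef P(n)",1)
open('h.py','w').write(s)
E
python3 - <<'E'
from h import *
np.set_printoptions(precision=1,suppress=True)
s=r.read_state();print(q2R(s["tool_rot"]),s["clock"])
d={"cup":((195.1,233.4),(229.8,170.1),0),"lip":((199.8,251.3),(222.2,174.6),12),"grip":((195.5,228.6),(232.4,166),24),"box":((293.5,197.4),(307,191.2),0),"mat":((386.4,247.3),(339.7,265.6),0),"dish":((262.3,151.1),(314.7,159.8),0),"loupe":((459,241.5),(398.8,308.5),0),"spoon":((210.9,157.2),(282.7,143.1),0)}
for k,(a,b,z) in d.items(): print(k,toplane("top",a,z),toplane("scene",b,z),tri([("top",a),("scene",b)]))
E
```

```text
[[ 1.   0.   0.2]
 [-0.2  0.   1. ]
 [ 0.  -1.   0. ]] 0.95
cup [476.1 424.    0. ] [475.5 421.3   0. ] [476.9 424.7  -3.6]
lip [424.7 404.   12. ] [437.6 412.8  12. ] [426.  397.3  32.1]
grip [487.5 417.7  24. ] [482.6 409.8  24. ] [488.9 420.9  11.3]
box [588.6 145.3   0. ] [597.6 155.    0. ] [585.8 143.7  18.8]
mat [ 451.9 -124.5    0. ] [ 458.5 -121.     0. ] [ 452.1 -124.1   10.9]
dish [724.6 242.5   0. ] [724.6 241.6   0. ] [725.1 242.5  -1.1]
loupe [ 474.2 -330.5    0. ] [ 471.3 -330.7    0. ] [ 473.9 -330.7   -3.5]
spoon [702.1 393.3   0. ] [703.4 390.    0. ] [704.  393.   -2.6]
```

View pics/top0.png

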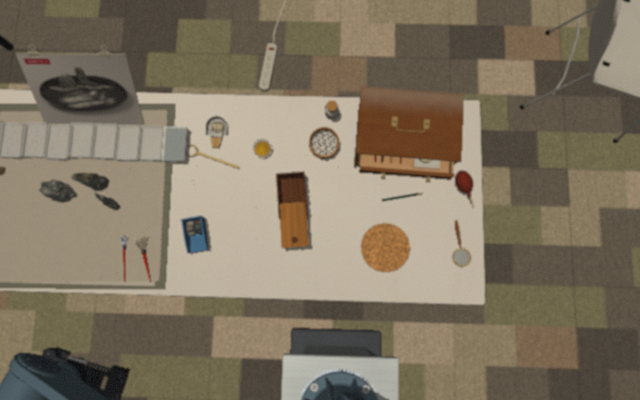

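View pics/scene0.png

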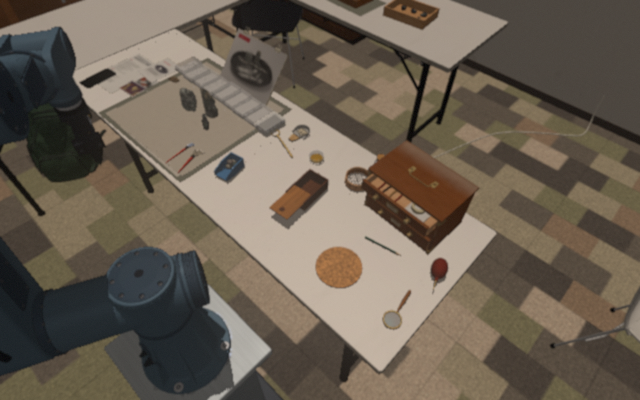

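View pics/wrist0.png

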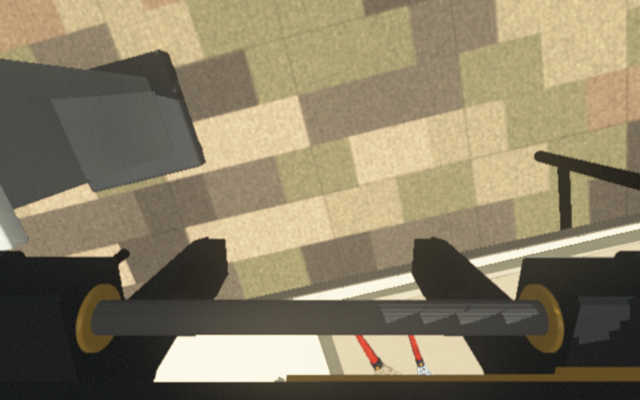

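```bash
cat > fit.py <<'E'
from h import *
from scipy.optimize import minimize
def mask(n,k):
    m=optics.masks_of(n,k);return m[0]["region"] if m else None
def cuppts():
    p=[]
    for y in(-29,29):
        p+=[(45,y,0),(45,y,42),(-8,y,0),(-8,y,42),(-50,y,28),(-50,y,4)]
    return [np.array(p)]
def boxpts(v):
    a=[(x,y,z) for x in(-41,41) for y in(-65,65) for z in(0,44)]
    a=[q for q in a if not(q[1]==-65 and q[2]==44)]+[(x,y,44) for x in(-41,41) for y in(-60,-65)]
    b=[(x,y,z) for x in(-36,36) for y in(-65-v,60-v) for z in(36,41)]
    return [np.array(a),np.array(b)]
def matpts(v=0):
    t=np.linspace(0,2*np.pi,60);return [np.array([(70*np.cos(a),70*np.sin(a),z) for a in t for z in(0,5)])]
def render(cam,parts,p,S=4):
    K,o,R=cam;im=np.zeros((400*S,640*S),np.uint8);c,s=np.cos(p[2]),np.sin(p[2])
    for q in parts:
        W=np.c_[c*q[:,0]-s*q[:,1]+p[0],s*q[:,0]+c*q[:,1]+p[1],q[:,2]]
        X=(W-o)@R@K.T;u=X[:,:2]/X[:,2:]
        h=cv2.convexHull(np.float32((u+.5)*S));cv2.fillConvexPoly(im,np.int32(np.round(h)),1)
    return cv2.resize(im.astype(np.float32),(640,400),interpolation=cv2.INTER_AREA)
def fit(masks,parts,p0,nv=0):
    cams={n:P(n) for n in masks}
    sc=np.array([1,1,.02]+[1]*nv)
    def f(x):
        x=x*sc;e=0;pp=parts(*x[3:]) 
        for n,m in masks.items():
            a=render(cams[n],pp,x);e+=1-np.minimum(a,m).sum()/np.maximum(a,m).sum()
        return e
    x0=np.array(p0)/sc;best=None
    n=len(x0);sim=np.vstack([x0]+[x0+np.eye(n)[i]*10 for i in range(n)])
    r_=minimize(f,x0,method="Nelder-Mead",options=dict(initial_simplex=sim,xatol=.05,fatol=1e-5,maxiter=500))
    return r_.x*sc,r_.fun
E
python3 - <<'E'
from fit import *
np.set_printoptions(precision=3,suppress=True)
M={}
for k in("cup","pebble_box","cork_mat"):
    M[k]={n:mask(n,k) for n in("top","scene")}
    print(k,{n:(None if m is None else int(m.sum())) for n,m in M[k].items()})
np.save("M.npy",M,allow_pickle=True)
for sel in(("top",),("scene",),("top","scene")):
    g=lambda k:{n:M[k][n].astype(np.float32) for n in sel}
    print(sel,"cup",fit(g("cup"),cuppts,[476,423,.2]))
    print("box",fit(g("pebble_box"),boxpts,[590,147,-1.5,80],1))
    print("mat",fit(g("cork_mat"),matpts,[452,-124,0]))
E
```

```text
cup {'top': 677, 'scene': 433}
pebble_box {'top': 2064, 'scene': 1492}
cork_mat {'top': 1900, 'scene': 1571}
('top',) cup (array([476.144, 419.317,   0.213]), np.float64(0.22996437549591064))
box (array([590.749, 148.978,  -1.46 ,  78.815]), np.float64(0.03818392753601074))
mat (array([ 453.627, -120.905,   -0.01 ]), np.float64(0.027379214763641357))
('scene',) cup (array([474.121, 418.434,   0.223]), np.float64(0.24494260549545288))
box (array([589.711, 149.849,  -1.453,  82.437]), np.float64(0.03739827871322632))
mat (array([ 451.161, -121.296,    0.084]), np.float64(0.03355938196182251))
('top', 'scene') cup (array([475.341, 419.058,   0.204]), np.float64(0.4839840531349182))
box (array([590.175, 149.12 ,  -1.459,  79.615]), np.float64(0.08986324071884155))
mat (array([ 452.801, -121.413,    0.015]), np.float64(0.0718182921409607))
```

```bash
cat > go.py <<'E'
from h import *
def tool():
    s=r.read_state();R=q2R(s["tool_rot"]);return s,R
def rows(x,y,z,yaw_deg):
    s,R=tool();d=R.T@(np.array([x,y,z])-s["eef_pos"]);yaw=np.degrees(np.arctan2(R[1,0],R[0,0]))
    print("t=%.2f pos"%s["clock"],np.round(s["eef_pos"],1),"yaw %.2f"%yaw,"-> tx ty tz",np.round(d,1),"turn %.2f"%(yaw-yaw_deg),"tilt",np.round(R[:,1],3),"w %.1f"%s["gripper_width"],"F",np.round(s["wrist_force"],1),"q",np.round(s["q"],2))
E
python3 - <<'E'
from go import *
c=np.radians(12.2);rows(475.5+33*np.cos(c),419+33*np.sin(c),140,12.2)
E
```

```text
t=1.25 pos [137.7 558.3 238.7] yaw -13.85 -> tx ty tz [391.   98.7 -39.9] turn -26.05 tilt [ 0.  0. -1.] w 88.1 F [ 0.   0.1 -0.3] q [ 1.12  0.18  1.61  0.    1.35 -0.21]
```

```bash
python3 -m handwheel '[{"tx":35,"ty":5,"tz":-4,"turn":-2},{"tx":75,"ty":10,"tz":-8,"turn":-5},{"tx":115,"ty":20,"tz":-12,"turn":-8},{"tx":155,"ty":30,"tz":-16,"turn":-11},{"tx":195,"ty":40,"tz":-20,"turn":-14},{"tx":235,"ty":50,"tz":-24,"turn":-17},{"tx":275,"ty":60,"tz":-28,"turn":-20},{"tx":315,"ty":75,"tz":-32,"turn":-23},{"tx":350,"ty":85,"tz":-36,"turn":-25},{"tx":375,"ty":95,"tz":-39,"turn":-26},{"tx":391,"ty":98.7,"tz":-39.9,"turn":-26.05},{"tx":391,"ty":98.7,"tz":-39.9,"turn":-26.05}]' 88 40
python3 - <<'E'
from go import *
c=np.radians(12.2);rows(475.5+33*np.cos(c),419+33*np.sin(c),140,12.2)
save("wrist","w1")
for k in("cup","cup_lip","cup_grip"):
    print(k,[(np.round(d["at"],1),round(d["confidence"],2)) for d in optics.pinpoint("wrist",k)][:2])
def cw(p,o=(475.5,419),c=c):return (o[0]+p[0]*np.cos(c)-p[1]*np.sin(c),o[1]+p[0]*np.sin(c)+p[1]*np.cos(c),p[2])
for p in((0,0,0),(-50,0,12),(15,0,24),(-8,29,42),(-8,-29,42),(45,29,42),(45,-29,42),(-50,29,28),(-50,-29,28)): print(p,proj("wrist",cw(p)).round(1))
E
```

```text
clock: 2.25
eef_pos: [510.1, 424.0, 138.6]
tool_rot: [-0.703, 0.704, 0.073, -0.074]
wrist_force: [-0.2, 0.3, -0.1]
gripper_width: 87.9
t=2.25 pos [510.1 424.  138.6] yaw 11.97 -> tx ty tz [-1.9 -1.4  2.4] turn -0.23 tilt [-0.001 -0.001 -1.   ] w 87.9 F [-0.2  0.3 -0.1] q [ 0.52  0.47  1.45 -0.    1.23 -1.26]
cup [(array([321.2, 140.9]), 0.8), (array([334.4, 182.5]), 0.53)]
cup_lip [(array([324.6,  78.8]), 0.81)]
cup_grip [(array([322.9, 164.3]), 0.63)]
(0, 0, 0) [318.4 147.8]
(-50, 0, 12) [318.5  85.2]
(15, 0, 24) [318.3 170.9]
(-8, 29, 42) [358.5 144.9]
(-8, -29, 42) [278.2 144.7]
(45, 29, 42) [356.1 214.3]
(45, -29, 42) [280.4 214.1]
(-50, 29, 28) [358.3  84.4]
(-50, -29, 28) [278.6  84.2]
```

View pics/w1.png

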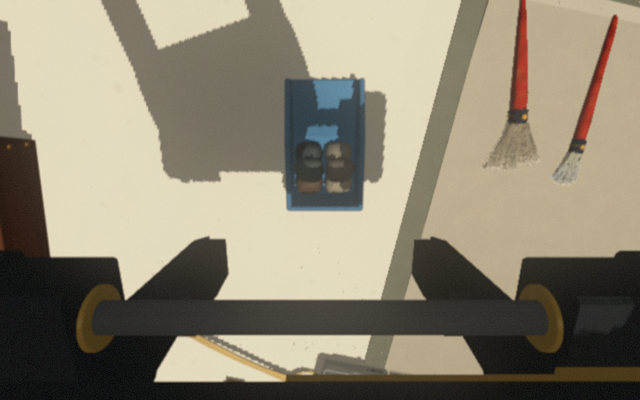

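```bash
python3 - <<'E'
from go import *
c=np.radians(12.1);rows(471.3+33*np.cos(c),423+33*np.sin(c),5,12.1)
E
```

```text
t=2.45 pos [506.5 427.  140.7] yaw 12.26 -> tx ty tz [ -2.3 135.7   3.4] turn 0.16 tilt [ 0.     0.001 -1.   ] w 87.9 F [-0.1 -0.5  0.3] q [ 0.52  0.46  1.45  0.    1.23 -1.26]
```

```bash
python3 -m handwheel '[{"tx":-3,"ty":20,"tz":4.5},{"tx":-3,"ty":50,"tz":4.5},{"tx":-3,"ty":80,"tz":4.5},{"tx":-3,"ty":110,"tz":4.5},{"tx":-3,"ty":125,"tz":4.5},{"tx":-3,"ty":135,"tz":4.5},{"tx":-3,"ty":135,"tz":4.5}]'
python3 -m handwheel '[{},{},{},{},{},{},{},{}]' 40 40
python3 - <<'E'
from go import *
rows(500,420,5,12.2);save("wrist","w2");save("scene","s2")
E
```

```text
t=2.45 pos [506.5 427.  140.7] yaw 12.26 -> tx ty tz [ -7.9 135.7  -5.5] turn 0.06 tilt [ 0.     0.001 -1.   ] w 87.9 F [-0.1 -0.5  0.3] q [ 0.52  0.46  1.45  0.    1.23 -1.26]invalid input
invalid input
```

View pics/w2.png

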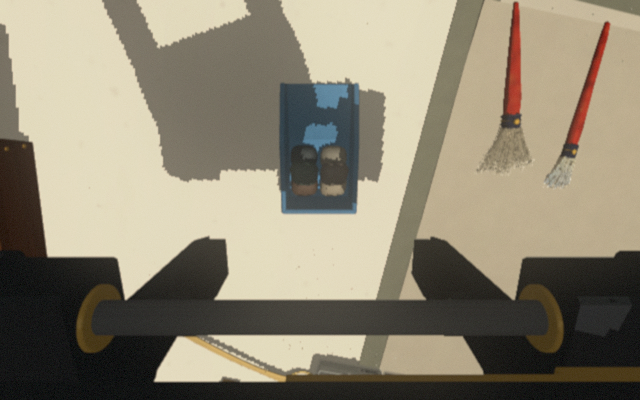

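```bash
python3 -m handwheel '[{"tx":0,"ty":20,"tz":0.5,"turn":0},{"tx":0,"ty":50,"tz":0.5,"turn":0},{"tx":0,"ty":80,"tz":0.5,"turn":0},{"tx":0,"ty":110,"tz":0.5,"turn":0},{"tx":0,"ty":125,"tz":0.5,"turn":0},{"tx":0,"ty":135,"tz":0.5,"turn":0},{"tx":0,"ty":135,"tz":0.5,"turn":0},{"tx":0,"ty":135,"tz":0.5,"turn":0}]'
python3 -m handwheel '[{"tx":0,"ty":0,"tz":0,"turn":0},{"tx":0,"ty":0,"tz":0,"turn":0},{"tx":0,"ty":0,"tz":0,"turn":0},{"tx":0,"ty":0,"tz":0,"turn":0},{"tx":0,"ty":0,"tz":0,"turn":0},{"tx":0,"ty":0,"tz":0,"turn":0},{"tx":0,"ty":0,"tz":0,"turn":0}]' 40 40
python3 - <<'E'
from go import *
rows(500,420,5,12.2);save("wrist","w3")
E
```

```text
clock: 3.22
eef_pos: [507.9, 427.1, 6.0]
tool_rot: [0.703, -0.703, -0.076, 0.075]
wrist_force: [-0.2, 0.1, 0.4]
gripper_width: 88.1
clock: 3.8
eef_pos: [508.1, 426.7, 5.8]
tool_rot: [0.703, -0.703, -0.075, 0.075]
wrist_force: [-1.9, -0.5, 4.9]
gripper_width: 57.7
t=3.80 pos [508.1 426.7   5.8] yaw 12.19 -> tx ty tz [-9.3  0.8 -4.8] turn -0.01 tilt [ 0.001  0.001 -1.   ] w 57.7 F [-1.9 -0.5  4.9] q [ 0.52  0.64  1.49  0.    1.01 -1.26]
```

View pics/w3.png

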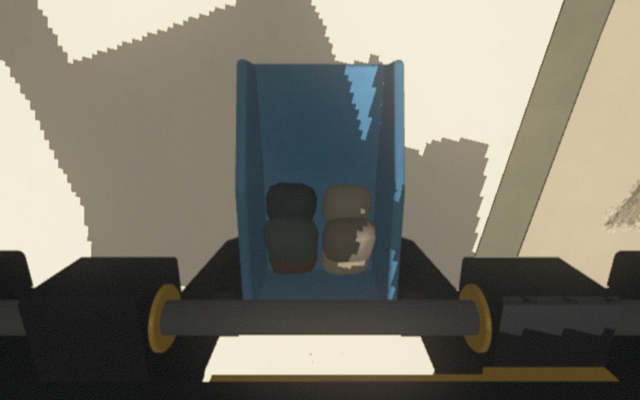

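```bash
python3 -m handwheel '[{"tx":0,"ty":-5,"tz":0,"turn":0},{"tx":0,"ty":-15,"tz":0,"turn":0},{"tx":0,"ty":-30,"tz":0,"turn":0},{"tx":0,"ty":-50,"tz":0,"turn":0},{"tx":0,"ty":-70,"tz":0,"turn":0},{"tx":0,"ty":-90,"tz":0,"turn":0},{"tx":0,"ty":-105,"tz":0,"turn":0},{"tx":0,"ty":-115,"tz":0,"turn":0},{"tx":0,"ty":-120,"tz":0,"turn":0},{"tx":0,"ty":-120,"tz":0,"turn":0}]' - 50
python3 - <<'E'
from go import *
rows(500,420,5,12.2);save("wrist","w4")
b=np.array([590.2,149.1]);a=-1.458;ex=np.array([np.cos(a),np.sin(a)]);ey=np.array([-ex[1],ex[0]])
for gy in(70,76,82):print(gy,b+gy*ey)
g=b+74*ey
rows(g[0],g[1],110,np.degrees(np.arctan2(ey[1],ey[0])));print(np.degrees(np.arctan2(ey[1],ey[0])))
E
```

```text
clock: 4.68
eef_pos: [508.3, 426.8, 126.8]
tool_rot: [0.703, -0.703, -0.076, 0.074]
wrist_force: [1.1, 0.2, -2.1]
gripper_width: 57.4
t=4.68 pos [508.3 426.8 126.8] yaw 12.20 -> tx ty tz [ -9.8 121.8  -5. ] turn 0.00 tilt [ 0.002  0.001 -1.   ] w 57.4 F [ 1.1  0.2 -2.1] q [ 0.52  0.48  1.46 -0.    1.2  -1.26]
70 [659.75516654 156.97901059]
76 [665.71703796 157.65435435]
82 [671.67890937 158.32969811]
t=4.73 pos [507.7 426.4 125.4] yaw 12.20 -> tx ty tz [  95.7   15.4 -295.9] turn 5.73 tilt [ 0.001  0.    -1.   ] w 57.7 F [-0.3  0.2 -2.4] q [ 0.52  0.48  1.46 -0.    1.2  -1.26]
6.462753469925979
```

View pics/w4.png

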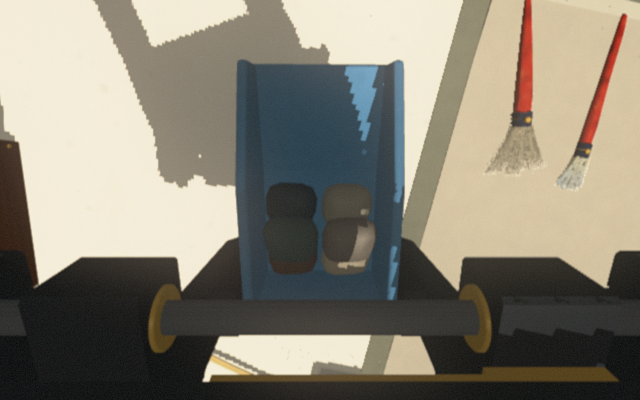

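```bash
python3 -m handwheel '[{"tx":3,"ty":0,"tz":-10,"turn":0},{"tx":10,"ty":0,"tz":-30,"turn":0.5},{"tx":20,"ty":0,"tz":-60,"turn":1},{"tx":30,"ty":0,"tz":-92,"turn":1.5},{"tx":40,"ty":0,"tz":-125,"turn":2.2},{"tx":51,"ty":0,"tz":-158,"turn":3},{"tx":61,"ty":0,"tz":-190,"turn":3.6},{"tx":71,"ty":0,"tz":-222,"turn":4.3},{"tx":80,"ty":0,"tz":-250,"turn":5},{"tx":89,"ty":0,"tz":-275,"turn":5.4},{"tx":94,"ty":0,"tz":-290,"turn":5.6},{"tx":95.5,"ty":0,"tz":-296,"turn":5.7}]'
python3 -m handwheel '[{"tx":0,"ty":0,"tz":0,"turn":0},{"tx":0,"ty":0,"tz":0,"turn":0}]'
python3 - <<'E'
from go import *
save("wrist","w5")
rows(663.7,157.4,110,6.46)
b=np.array([590.2,149.1]);a=-1.458;ex=np.array([np.cos(a),np.sin(a)]);ey=np.array([-ex[1],ex[0]])
for x,y in((-36,60),(36,60),(36,-20),(-36,-20)):
    w=b+x*ex+y*ey;print((x,y),proj("wrist",[w[0],w[1],44]).round(1))
E
```

```text
clock: 5.73
eef_pos: [664.1, 154.1, 123.7]
tool_rot: [-0.706, 0.706, 0.038, -0.04]
wrist_force: [0.1, -0.4, -2.0]
gripper_width: 57.4
clock: 5.9
eef_pos: [662.7, 157.9, 124.3]
tool_rot: [0.706, -0.706, -0.04, 0.041]
wrist_force: [0.2, 0.3, -1.7]
gripper_width: 57.2
t=5.95 pos [662.5 158.5 124.5] yaw 6.56 -> tx ty tz [ 1.1 14.5 -1.3] turn 0.10 tilt [-0.001  0.    -1.   ] w 57.1 F [ 0.2 -0.3 -2. ] q [ 0.06  0.52  1.4   0.    1.22 -1.62]
(-36, 60) [370.2 187.7]
(36, 60) [266.3 187.4]
(36, -20) [261.1  63.9]
(-36, -20) [375.9  64.3]
```

View pics/w5.png

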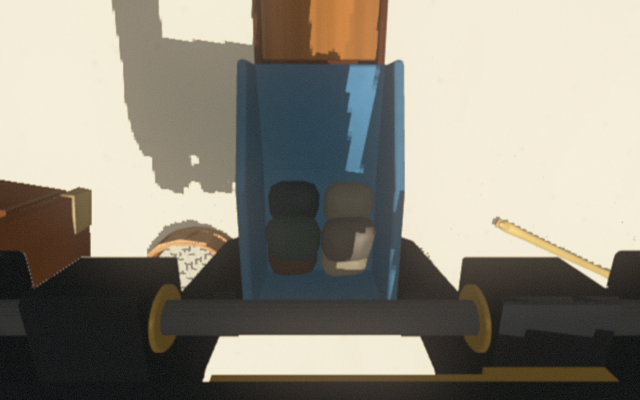

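```bash
python3 -m handwheel '[{"tx":0,"ty":10,"tz":-1,"turn":0},{"tx":0,"ty":25,"tz":-1,"turn":0},{"tx":0,"ty":36,"tz":-1,"turn":0},{"tx":0,"ty":41,"tz":-1,"turn":0},{"tx":0,"ty":41,"tz":-1,"turn":0}]' - 30
python3 -m handwheel '[{"tx":0,"ty":0,"tz":0,"turn":0},{"tx":0,"ty":0,"tz":0,"turn":0},{"tx":0,"ty":0,"tz":0,"turn":0}]' - 18
python3 - <<'E'
from go import *
save("wrist","w6")
rows(663.7,157.4,82,6.46)
E
```

```text
clock: 6.37
eef_pos: [661.5, 156.6, 80.8]
tool_rot: [0.706, -0.706, -0.038, 0.042]
wrist_force: [0.6, 0.3, -2.4]
gripper_width: 57.7
clock: 6.62
eef_pos: [664.2, 156.3, 84.8]
tool_rot: [-0.706, 0.706, 0.041, -0.04]
wrist_force: [-0.3, -0.1, -2.0]
gripper_width: 57.7
t=6.67 pos [664.2 156.3  84.9] yaw 6.49 -> tx ty tz [-0.4  2.9  1.2] turn 0.03 tilt [ 0.001  0.    -1.   ] w 57.9 F [-0.1 -0.7 -2.4] q [ 0.06  0.57  1.42 -0.    1.15 -1.63]
```

View pics/w6.png

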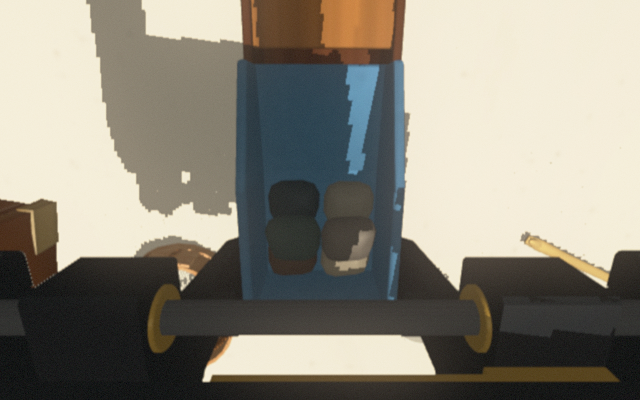

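```bash
cat > m.py <<'E'
import sys
from go import *
save("wrist",sys.argv[1]);s=r.read_state();print(s["clock"],s["eef_pos"].round(1),s["wrist_force"].round(1),s["moment"].round(2),round(s["gripper_width"],1))
E
python3 -m handwheel '[{"tx":0,"ty":0,"tz":0,"turn":0},{"tx":0,"ty":0,"tz":0,"turn":0},{"tx":0,"ty":0,"tz":0,"turn":0},{"tx":0,"ty":0,"tz":0,"turn":0}]' - 10 >/dev/null; python3 m.py w7
```

```text
7.05 [663.7 156.3  84.1] [ 0.8 -0.1 -2.5] [-0.02 -0.05  0.04] 57.8
```

View pics/w7.png

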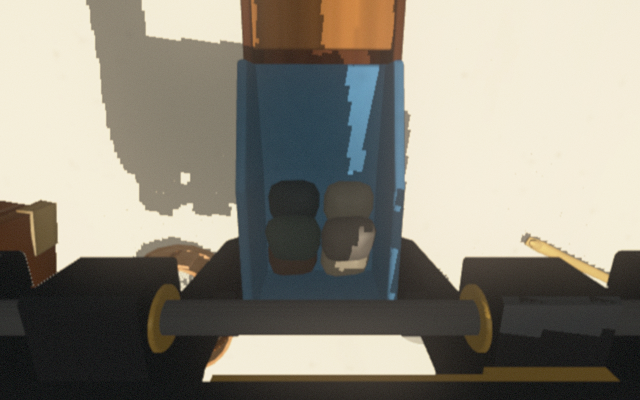

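```bash
python3 -m handwheel '[{"tx":0,"ty":0,"tz":0,"turn":0},{"tx":0,"ty":0,"tz":0,"turn":0},{"tx":0,"ty":0,"tz":0,"turn":0}]' - 6 >/dev/null; python3 m.py w8
```

```text
7.35 [663.6 156.3  84. ] [ 0.5  0.6 -2.2] [ 0.03 -0.   -0.01] 58.1
```

View pics/w8.png

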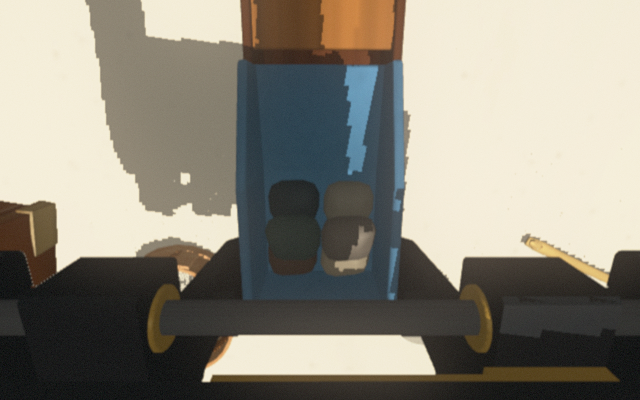

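```bash
python3 -m handwheel '[{"tx":0,"ty":0,"tz":0,"turn":0},{"tx":0,"ty":0,"tz":0,"turn":0}]' - 4.5 >/dev/null; python3 m.py w9
```

```text
7.5667 [663.6 156.3  84. ] [-0.3  0.4 -1.9] [ 0.01 -0.05 -0.06] 58.2
```

View pics/w9.png

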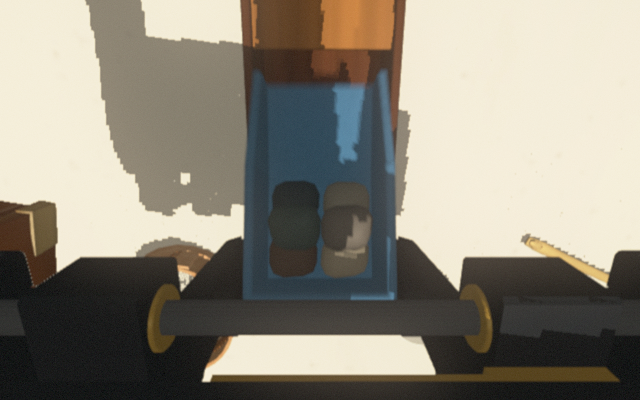

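```bash
python3 -m handwheel '[{"tx":0,"ty":0,"tz":0,"turn":0}]' - 4.5 >/dev/null; python3 m.py w10
```

```text
7.7 [663.7 156.3  84.1] [ 0.2  0.5 -0.8] [ 0.    0.02 -0.02] 58.1
```

View pics/w10.png

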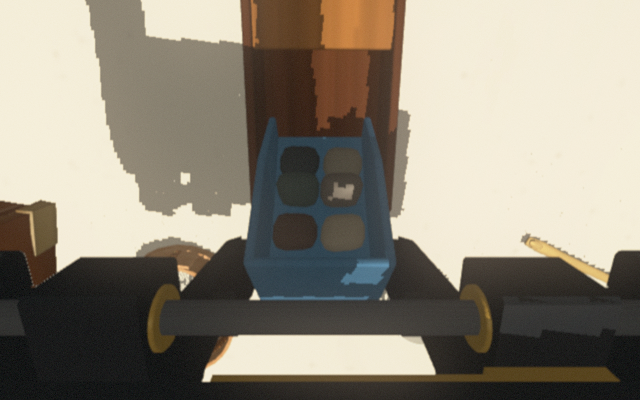

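```bash
python3 -m handwheel '[{"tx":0,"ty":0,"tz":0,"turn":0},{"tx":0,"ty":0,"tz":0,"turn":0},{"tx":0,"ty":0,"tz":0,"turn":0}]' - 25 >/dev/null; python3 m.py w11
```

```text
8.0 [663.6 156.3  84.1] [ 0.  -0.3 -0.8] [-0.06  0.08 -0.05] 57.6
```

View pics/w11.png

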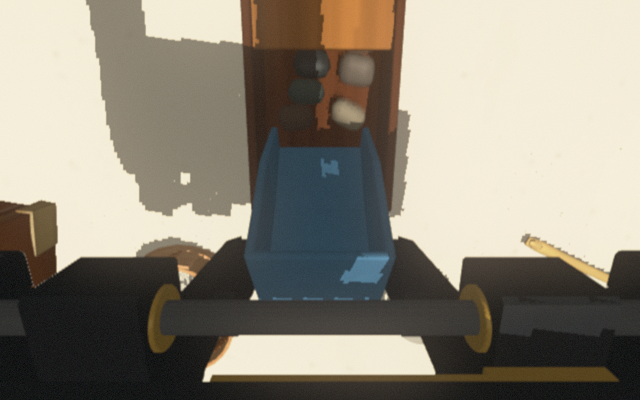

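```bash
python3 -m handwheel '[{"tx":0,"ty":-8,"tz":0,"turn":0},{"tx":0,"ty":-25,"tz":0,"turn":0},{"tx":0,"ty":-45,"tz":0,"turn":0},{"tx":0,"ty":-65,"tz":0,"turn":0},{"tx":0,"ty":-80,"tz":0,"turn":0},{"tx":0,"ty":-90,"tz":0,"turn":0},{"tx":0,"ty":-90,"tz":0,"turn":0}]' - 40 
python3 m.py w12; python3 - <<'E'
from go import *
rows(453+34*np.cos(.113),-121.3+34*np.sin(.113),150,6.46)
E
```

```text
clock: 8.58
eef_pos: [665.3, 156.4, 177.7]
tool_rot: [-0.706, 0.706, 0.042, -0.038]
wrist_force: [0.3, 0.0, -0.5]
gripper_width: 57.7
8.6333 [664.5 156.3 175.7] [ 0.   0.5 -1.5] [0.01 0.02 0.  ] 57.5
t=8.63 pos [664.5 156.3 175.7] yaw 6.49 -> tx ty tz [-207.6   25.1 -251.9] turn 0.03 tilt [ 0.003  0.    -1.   ] w 57.5 F [ 0.   0.5 -1.5] q [ 0.06  0.47  1.37 -0.    1.3  -1.63]
```

View pics/w12.png

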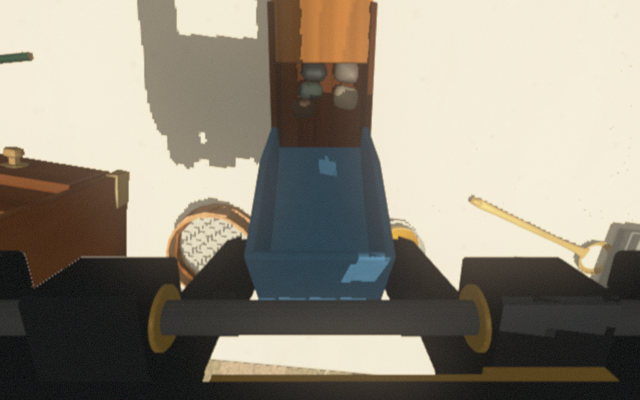

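```bash
python3 -m handwheel '[{"tx":-15,"ty":0,"tz":-15,"turn":0},{"tx":-42,"ty":0,"tz":-40,"turn":0},{"tx":-68,"ty":0,"tz":-66,"turn":0},{"tx":-94,"ty":3,"tz":-92,"turn":0},{"tx":-120,"ty":6,"tz":-118,"turn":0},{"tx":-146,"ty":12,"tz":-144,"turn":0},{"tx":-172,"ty":20,"tz":-170,"turn":0},{"tx":-198,"ty":30,"tz":-196,"turn":0},{"tx":-222,"ty":45,"tz":-220,"turn":0},{"tx":-240,"ty":60,"tz":-237,"turn":0},{"tx":-252,"ty":75,"tz":-248,"turn":0},{"tx":-256,"ty":85,"tz":-252,"turn":0}]'
python3 -m handwheel '[{"tx":0,"ty":0,"tz":0,"turn":0},{"tx":0,"ty":0,"tz":0,"turn":0},{"tx":0,"ty":0,"tz":0,"turn":0}]'
python3 m.py w13; python3 - <<'E'
from go import *
rows(453+34*np.cos(.113),-121.3+34*np.sin(.113),10.5,6.46)
print(proj("wrist",[453,-121.3,5]))
im=save("scene","s13");cv2.imwrite("pics/s13c.png",cv2.resize(im[180:340,220:460,::-1],None,fx=3,fy=3))
E
```

```text
clock: 9.63
eef_pos: [435.0, -123.7, 86.8]
tool_rot: [0.707, -0.705, -0.038, 0.04]
wrist_force: [-0.5, 0.7, -1.6]
gripper_width: 57.3
clock: 9.88
eef_pos: [438.7, -122.6, 89.4]
tool_rot: [-0.706, 0.706, 0.041, -0.04]
wrist_force: [-0.1, -0.9, -0.9]
gripper_width: 57.7
9.9333 [ 438.9 -122.6   89.7] [ 0.1  0.2 -2.1] [ 0.05  0.02 -0.02] 57.6
t=9.93 pos [ 438.9 -122.6   89.7] yaw 6.57 -> tx ty tz [48.  79.2 -0.3] turn 0.11 tilt [ 0.001 -0.    -1.   ] w 57.6 F [ 0.1  0.2 -2.1] q [-0.53  0.12  2.02  0.    1.01 -2.22]
[319.6323951  221.84263409]
```

View pics/w13.png

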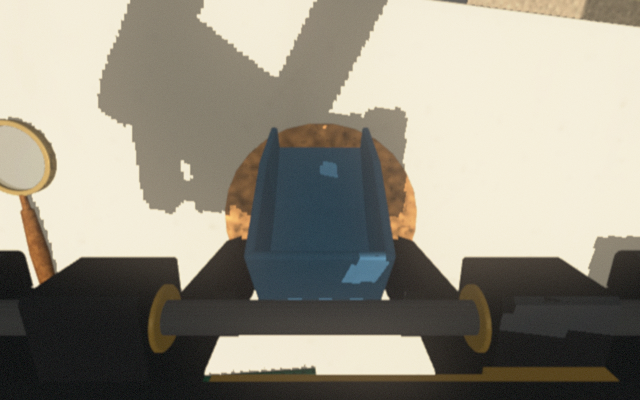

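View pics/s13c.png

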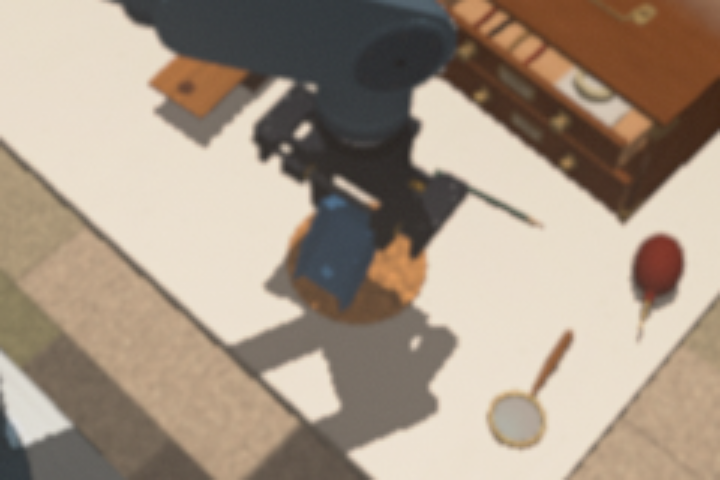

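```bash
python3 -m handwheel '[{"tx":0,"ty":10,"tz":-0.3,"turn":0},{"tx":0,"ty":18,"tz":-0.3,"turn":0},{"tx":2,"ty":24,"tz":-0.3,"turn":0},{"tx":8,"ty":28,"tz":-0.3,"turn":0},{"tx":13,"ty":32,"tz":-0.3,"turn":0},{"tx":19,"ty":37,"tz":-0.3,"turn":0},{"tx":25,"ty":42,"tz":-0.3,"turn":0},{"tx":25,"ty":42,"tz":-0.3,"turn":0}]' - 12
python3 m.py w14
```

```text
clock: 10.65
eef_pos: [462.9, -120.2, 45.8]
tool_rot: [0.706, -0.706, -0.04, 0.041]
wrist_force: [0.6, 0.1, 0.1]
gripper_width: 58.0
10.7 [ 462.3 -120.1   45.9] [ 0.1 -0.2 -1. ] [ 0.06 -0.07 -0.01] 57.9
```

View pics/w14.png

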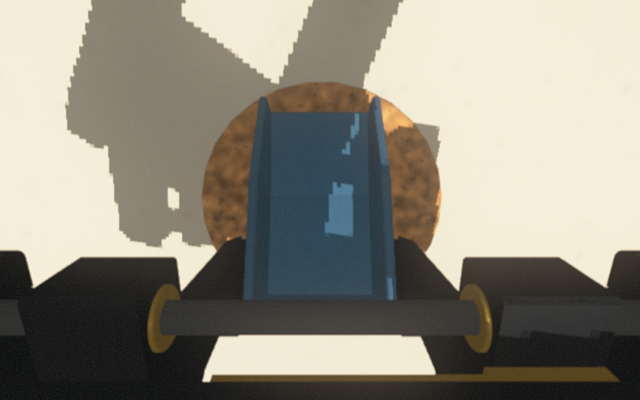

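```bash
python3 -m handwheel '[{"tx":5,"ty":5,"tz":0,"turn":0},{"tx":10,"ty":11,"tz":0,"turn":0},{"tx":14,"ty":17,"tz":0,"turn":0},{"tx":18,"ty":24,"tz":0,"turn":0},{"tx":20,"ty":29,"tz":0,"turn":0},{"tx":22,"ty":33,"tz":0,"turn":0},{"tx":23,"ty":36,"tz":0,"turn":0},{"tx":23,"ty":37,"tz":0,"turn":0},{"tx":23,"ty":37,"tz":0,"turn":0}]' - 12
python3 m.py w15; python3 - <<'E'
from go import *
rows(453+34*np.cos(.113),-121.3+34*np.sin(.113),10.5,6.46)
im=save("scene","s15");cv2.imwrite("pics/s15c.png",cv2.resize(im[180:340,220:460,::-1],None,fx=3,fy=3))
E
```

```text
clock: 11.45
eef_pos: [486.1, -117.8, 10.4]
tool_rot: [0.706, -0.706, -0.04, 0.04]
wrist_force: [-0.3, 3.1, 7.5]
gripper_width: 57.8
11.5 [ 486.1 -117.8   10.4] [-0.7  2.4  7.6] [0.54 0.15 0.02] 57.7
t=11.50 pos [ 486.1 -117.8   10.4] yaw 6.50 -> tx ty tz [ 0.7 -0.1  0.2] turn 0.04 tilt [ 0.001  0.    -1.   ] w 57.7 F [-0.7  2.4  7.6] q [-0.48  0.36  1.93  0.    0.86 -2.16]
```

View pics/w15.png

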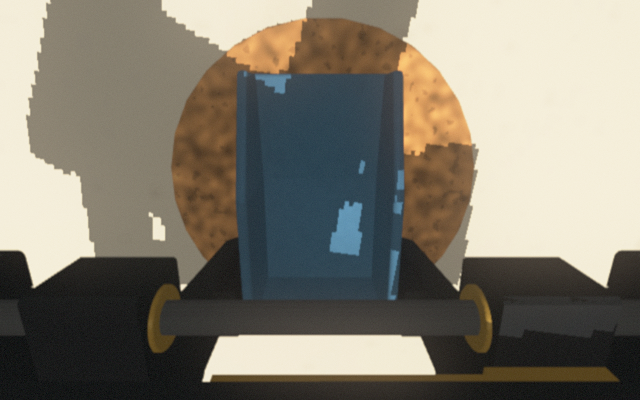

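View pics/s15c.png

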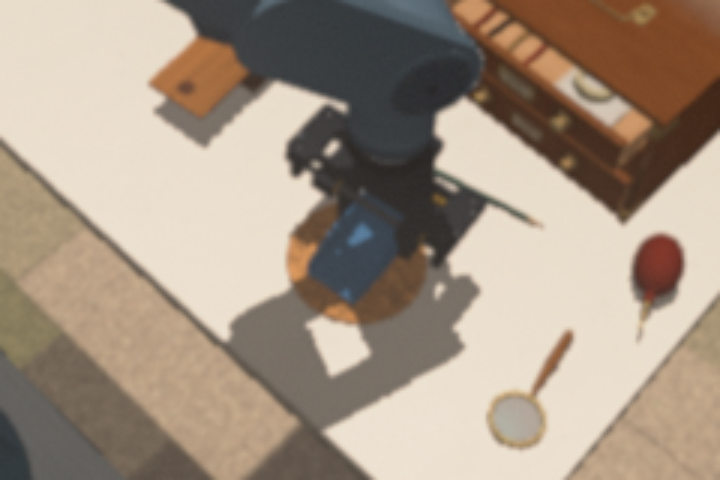

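```bash
python3 - <<'E'
from go import *
c=np.array([np.cos(.113),np.sin(.113)]);n=np.array([-c[1],c[0]])
m=np.array([453,-121.3])
for d in(-70*c,70*n,-70*n):
    w=m+d;print(proj("wrist",[w[0],w[1],5]).round(1))
s=r.read_state();t=s["eef_pos"][:2]
for k in(33,29.5):
  o=t-k*c
  for x,y,z in((-50,29,28),(-50,-29,28),(-50,0,12),(41,0,5)):
    w=o+x*c+y*n;print(k,(x,y,z),proj("wrist",[w[0],w[1],z+5]).round(1))
E
```

```text
[321.4  17.8]
[472.2 185.9]
[169.5 185.4]
33 (-50, 29, 28) [406.   64.8]
33 (-50, -29, 28) [236.2  64.5]
33 (-50, 0, 12) [320.9  68.7]
33 (41, 0, 5) [320.3 271.1]
29.5 (-50, 29, 28) [405.3  75.7]
29.5 (-50, -29, 28) [236.9  75.4]
29.5 (-50, 0, 12) [320.9  78.2]
29.5 (41, 0, 5) [320.2 277.6]
```

```bash
python3 -m handwheel '[{"tx":0,"ty":0,"tz":0,"turn":0},{"tx":0,"ty":-2,"tz":0,"turn":0},{"tx":0,"ty":-4,"tz":0,"turn":0},{"tx":-3,"ty":-4,"tz":0.5,"turn":0},{"tx":-3,"ty":-2,"tz":0.5,"turn":0},{"tx":-3,"ty":-0.5,"tz":0.5,"turn":0},{"tx":-3,"ty":0,"tz":0.5,"turn":0},{"tx":-3,"ty":0,"tz":0.5,"turn":0}]' - 35
python3 m.py w16
python3 -m handwheel '[{"tx":0,"ty":0,"tz":0,"turn":0},{"tx":0,"ty":0,"tz":0,"turn":0},{"tx":0,"ty":0,"tz":0,"turn":0},{"tx":0,"ty":0,"tz":0,"turn":0}]' 66 3
python3 -m handwheel '[{"tx":0,"ty":0,"tz":0,"turn":0},{"tx":0,"ty":0,"tz":0,"turn":0},{"tx":0,"ty":0,"tz":0,"turn":0}]' 80 10
python3 m.py w17
```

```text
clock: 12.22
eef_pos: [482.1, -117.7, 10.4]
tool_rot: [0.706, -0.706, -0.04, 0.04]
wrist_force: [-4.1, 1.2, 9.7]
gripper_width: 57.5
12.2667 [ 482.1 -117.7   10.4] [-3.5  1.   9.4] [ 0.26  0.65 -0.05] 57.7
clock: 12.6
eef_pos: [482.4, -117.8, 9.8]
tool_rot: [0.706, -0.706, -0.04, 0.04]
wrist_force: [0.0, 1.1, 0.5]
gripper_width: 65.9
clock: 12.85
eef_pos: [482.5, -117.8, 10.0]
tool_rot: [0.706, -0.706, -0.04, 0.04]
wrist_force: [-0.3, 0.1, 0.1]
gripper_width: 79.7
12.9 [ 482.4 -117.8   10. ] [-1.3 -0.9  0.2] [ 0.04 -0.05  0.01] 79.9
```

View pics/w17.png

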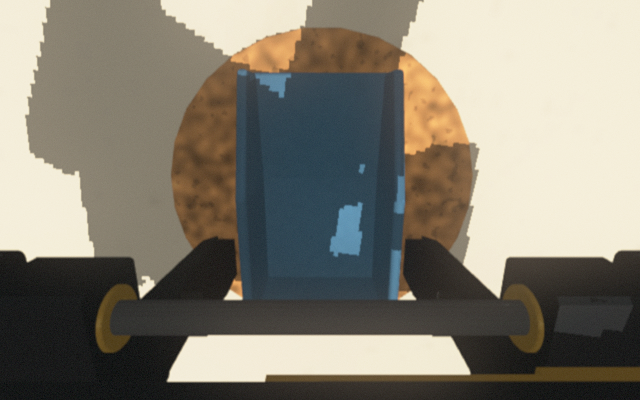

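```bash
python3 -m handwheel '[{"tx":0,"ty":-5,"tz":0,"turn":0},{"tx":0,"ty":-20,"tz":0,"turn":0},{"tx":0,"ty":-45,"tz":0,"turn":0},{"tx":0,"ty":-75,"tz":0,"turn":0},{"tx":0,"ty":-105,"tz":0,"turn":0},{"tx":0,"ty":-130,"tz":0,"turn":0},{"tx":0,"ty":-140,"tz":0,"turn":0},{"tx":0,"ty":-140,"tz":0,"turn":0},{"tx":0,"ty":-140,"tz":0,"turn":0}]'
python3 m.py w18
python3 - <<'E'
from fit import *
from go import rows
np.set_printoptions(precision=2,suppress=True)
c=np.array([np.cos(.113),np.sin(.113)]);b=np.array([590.2,149.1]);g=b-178*c
rows(g[0],g[1],100,6.46)
mc=mask("wrist","cup");mm=mask("wrist","cork_mat")
print(fit({"wrist":mc.astype(np.float32)},cuppts,[453,-121,.11]))
print(fit({"wrist":(mm|mc).astype(np.float32)},matpts,[453,-121,0]))
E
```

```text
clock: 13.65
eef_pos: [482.3, -117.7, 149.7]
tool_rot: [-0.706, 0.706, 0.04, -0.04]
wrist_force: [-0.8, 0.5, 0.3]
gripper_width: 80.1
13.7 [ 481.6 -117.4  148.7] [0.2 0.4 0.1] [ 0.03 -0.02  0.04] 79.5
t=13.70 pos [ 481.6 -117.4  148.7] yaw 6.50 -> tx ty tz [-39.9  49.  252.5] turn 0.04 tilt [-0.  0. -1.] w 79.5 F [0.2 0.4 0.1] q [-0.48  0.11  1.88 -0.    1.15 -2.16]
(array([ 450.14, -120.87,    0.12]), np.float64(0.02300626039505005))
(array([ 450.08, -119.82,    0.13]), np.float64(0.027476787567138672))
```

View pics/w18.png

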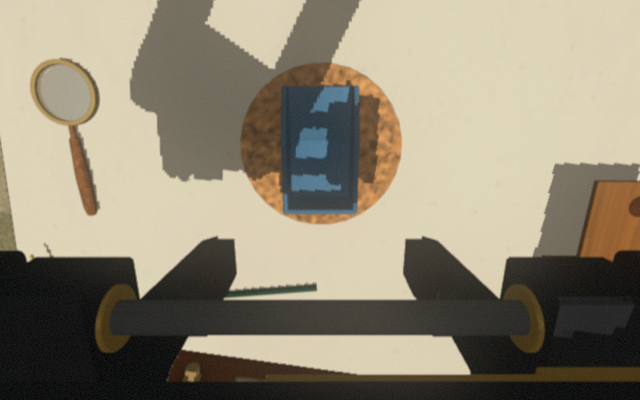

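```bash
python3 -m handwheel '[{"tx":-2,"ty":0,"tz":15,"turn":0},{"tx":-8,"ty":0,"tz":45,"turn":0},{"tx":-14,"ty":0,"tz":80,"turn":0},{"tx":-20,"ty":0,"tz":115,"turn":0},{"tx":-26,"ty":5,"tz":150,"turn":0},{"tx":-31,"ty":15,"tz":185,"turn":0},{"tx":-36,"ty":25,"tz":215,"turn":0},{"tx":-39,"ty":35,"tz":238,"turn":0},{"tx":-40,"ty":45,"tz":250,"turn":0},{"tx":-40,"ty":49,"tz":252.5,"turn":0},{"tx":-40,"ty":49,"tz":252.5,"turn":0}]' 0 20
python3 -m handwheel '[{"tx":0,"ty":0,"tz":0,"turn":0},{"tx":0,"ty":0,"tz":0,"turn":0}]'
python3 m.py w19
python3 - <<'E'
from go import *
c=np.array([np.cos(.113),np.sin(.113)]);b=np.array([590.2,149.1]);g=b-178*c
rows(g[0],g[1],26,6.46)
n=np.array([c[1],-c[0]])
for x in(-36,36):
    w=b-145*c+x*n;print(proj("wrist",[w[0],w[1],41]).round(1))
E
```

```text
clock: 14.72
eef_pos: [412.1, 129.5, 99.4]
tool_rot: [0.706, -0.706, -0.04, 0.042]
wrist_force: [-0.1, 0.0, 0.9]
gripper_width: 8.9
clock: 14.88
eef_pos: [414.6, 128.0, 101.3]
tool_rot: [-0.706, 0.706, 0.04, -0.04]
wrist_force: [1.1, 0.1, 0.1]
gripper_width: 0.1
14.9333 [414.8 127.9 101.5] [-0.2  0.   0.2] [ 0.02 -0.   -0.  ] 0.6
t=14.93 pos [414.8 127.9 101.5] yaw 6.43 -> tx ty tz [-1.4 75.5  1.3] turn -0.03 tilt [ 0.001 -0.    -1.   ] w 0.6 F [-0.2  0.   0.2] q [ 0.02  0.05  2.06 -0.    1.03 -1.66]
[375.5 259.1]
[268.5 259. ]
```

View pics/w19.png

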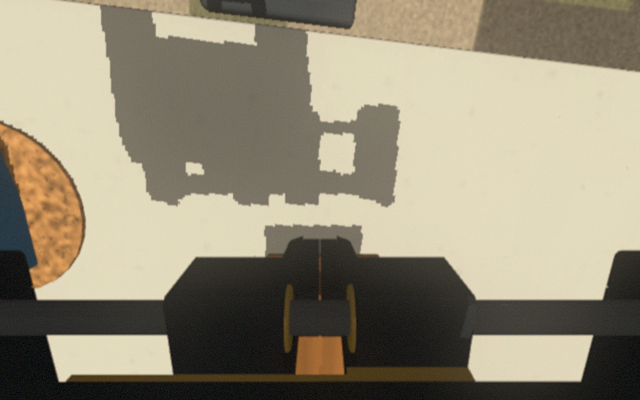

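```bash
python3 -m handwheel '[{"tx":-2,"ty":15,"tz":1,"turn":0},{"tx":-2,"ty":40,"tz":1,"turn":0},{"tx":-2,"ty":62,"tz":1,"turn":0},{"tx":-2,"ty":74,"tz":1,"turn":0},{"tx":-2,"ty":75,"tz":1,"turn":0},{"tx":-2,"ty":75,"tz":1,"turn":0}]'
python3 -m handwheel '[{"tx":8,"ty":0,"tz":0,"turn":0},{"tx":16,"ty":0,"tz":0,"turn":0},{"tx":24,"ty":0,"tz":0,"turn":0},{"tx":32,"ty":0,"tz":0,"turn":0},{"tx":40,"ty":0,"tz":0,"turn":0},{"tx":48,"ty":0,"tz":0,"turn":0},{"tx":56,"ty":0,"tz":0,"turn":0},{"tx":63,"ty":0,"tz":0,"turn":0},{"tx":70,"ty":0,"tz":0,"turn":0},{"tx":76,"ty":0,"tz":0,"turn":0},{"tx":80,"ty":0,"tz":0,"turn":0},{"tx":80,"ty":0,"tz":0,"turn":0}]'
python3 m.py w20
python3 - <<'E'
from go import *
c=np.array([np.cos(.113),np.sin(.113)]);b=np.array([590.2,149.1]);s=r.read_state();print("y in box",(s["eef_pos"][:2]-b)@c)
im=save("top","t20");cv2.imwrite("pics/t20c.png",cv2.resize(im[150:270,240:340,::-1],None,fx=5,fy=5,interpolation=cv2.INTER_CUBIC))
im=save("scene","s20");cv2.imwrite("pics/s20c.png",cv2.resize(im[130:250,230:370,::-1],None,fx=5,fy=5,interpolation=cv2.INTER_CUBIC))
E
```

```text
clock: 15.43
eef_pos: [412.1, 128.7, 25.9]
tool_rot: [0.706, -0.706, -0.039, 0.04]
wrist_force: [-1.1, -0.4, -1.0]
gripper_width: 0.7
clock: 16.43
eef_pos: [492.5, 138.4, 26.1]
tool_rot: [-0.706, 0.706, 0.04, -0.04]
wrist_force: [-0.3, -0.3, 0.2]
gripper_width: 0.3
16.4833 [491.8 138.4  25.9] [-0.5  0.3 -0.4] [ 0.01 -0.02 -0.01] 0.3
y in box -98.96418719932238
```

View pics/t20c.png

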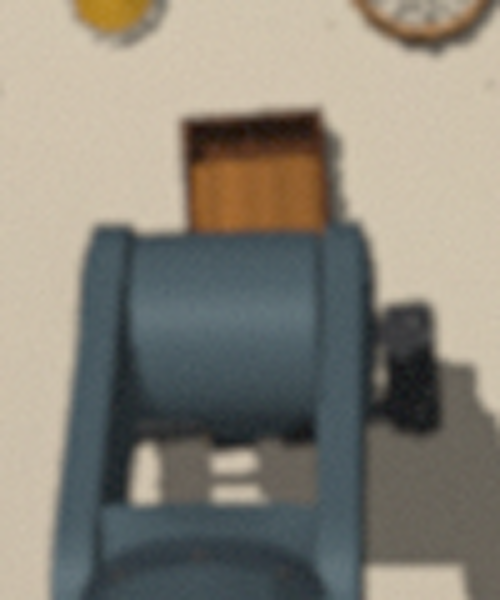

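View pics/s20c.png

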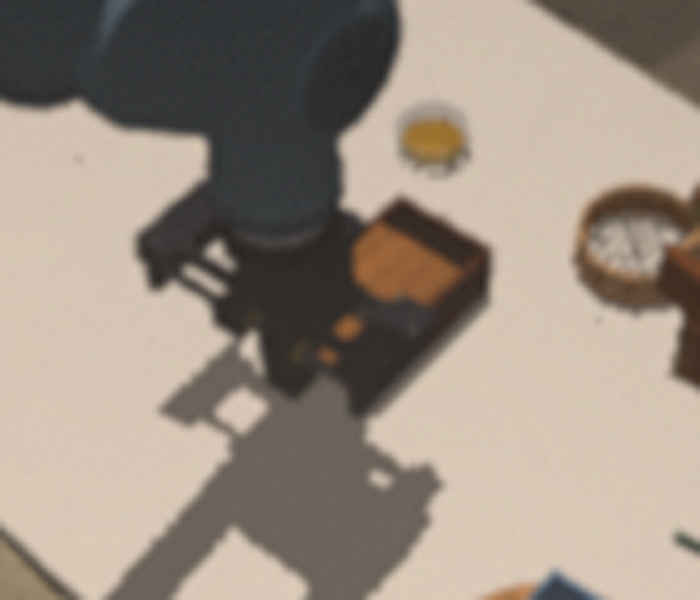

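```bash
python3 -m handwheel '[{"tx":6,"ty":0,"tz":0,"turn":0},{"tx":12,"ty":0,"tz":0,"turn":0},{"tx":16,"ty":0,"tz":0,"turn":0},{"tx":18,"ty":0,"tz":0,"turn":0},{"tx":18,"ty":0,"tz":0,"turn":0}]'
python3 -m handwheel '[{"tx":1,"ty":0,"tz":0,"turn":0},{"tx":2,"ty":0,"tz":0,"turn":0},{"tx":2,"ty":0,"tz":0,"turn":0},{"tx":2,"ty":0,"tz":0,"turn":0}]'
python3 - <<'E'
from go import *
c=np.array([np.cos(.113),np.sin(.113)]);b=np.array([590.2,149.1]);s=r.read_state();print("y in box",(s["eef_pos"][:2]-b)@c,s["wrist_force"])
im=save("top","t21");cv2.imwrite("pics/t21c.png",cv2.resize(im[150:270,240:340,::-1],None,fx=5,fy=5,interpolation=cv2.INTER_CUBIC))
E
```

```text
clock: 17.0
eef_pos: [510.2, 140.5, 26.1]
tool_rot: [-0.706, 0.706, 0.04, -0.04]
wrist_force: [-1.0, -0.8, -0.5]
gripper_width: 0.7
clock: 17.33
eef_pos: [511.4, 140.7, 26.0]
tool_rot: [-0.706, 0.706, 0.04, -0.04]
wrist_force: [0.6, -0.1, 0.9]
gripper_width: 0.4
y in box -79.29796871604437 [ 0.60980393 -0.08152122  0.90018643]
```

View pics/t21c.png

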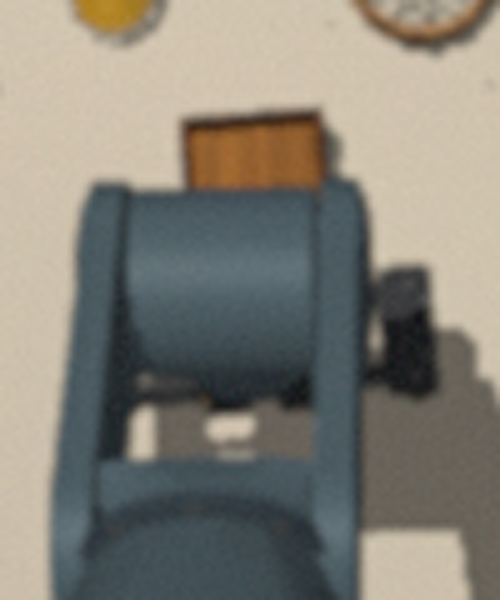

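Nearly shut; small steps until a contact force shows.

```bash
python3 -m handwheel '[{"tx":0.7,"ty":0,"tz":0,"turn":0},{"tx":1.5,"ty":0,"tz":0,"turn":0},{"tx":1.5,"ty":0,"tz":0,"turn":0},{"tx":1.5,"ty":0,"tz":0,"turn":0}]'
python3 -m handwheel '[{"tx":0.5,"ty":0,"tz":0,"turn":0},{"tx":1,"ty":0,"tz":0,"turn":0},{"tx":1,"ty":0,"tz":0,"turn":0},{"tx":1,"ty":0,"tz":0,"turn":0}]'
```

```text
clock: 17.72
eef_pos: [513.0, 140.8, 26.0]
tool_rot: [-0.706, 0.706, 0.04, -0.04]
wrist_force: [0.3, 0.5, 0.3]
gripper_width: 0.7
clock: 18.05
eef_pos: [514.0, 140.9, 26.0]
tool_rot: [0.706, -0.706, -0.04, 0.04]
wrist_force: [0.3, 0.5, -0.1]
gripper_width: 0.2
```

```bash
python3 -m handwheel '[{"tx":0.5,"ty":0,"tz":0,"turn":0},{"tx":1,"ty":0,"tz":0,"turn":0},{"tx":1,"ty":0,"tz":0,"turn":0},{"tx":1,"ty":0,"tz":0,"turn":0}]'
python3 -m handwheel '[{"tx":0.5,"ty":0,"tz":0,"turn":0},{"tx":1,"ty":0,"tz":0,"turn":0},{"tx":1,"ty":0,"tz":0,"turn":0},{"tx":1,"ty":0,"tz":0,"turn":0}]'
```

```text
clock: 18.38
eef_pos: [514.8, 141.0, 26.0]
tool_rot: [-0.706, 0.706, 0.04, -0.04]
wrist_force: [-0.7, -0.2, 0.5]
gripper_width: 0.7
clock: 18.72
eef_pos: [514.9, 141.1, 25.9]
tool_rot: [-0.706, 0.706, 0.039, -0.041]
wrist_force: [-5.0, -1.4, 3.8]
gripper_width: 0.4
```

```bash
python3 -m handwheel '[{"tx":0.7,"ty":0,"tz":0,"turn":0},{"tx":0.7,"ty":0,"tz":0,"turn":0},{"tx":-5,"ty":0,"tz":0,"turn":0},{"tx":-20,"ty":0,"tz":0,"turn":0},{"tx":-40,"ty":-15,"tz":0,"turn":0},{"tx":-60,"ty":-45,"tz":0,"turn":0},{"tx":-70,"ty":-80,"tz":0,"turn":0},{"tx":-75,"ty":-120,"tz":0,"turn":0},{"tx":-80,"ty":-155,"tz":0,"turn":0},{"tx":-85,"ty":-190,"tz":0,"turn":0},{"tx":-90,"ty":-220,"tz":0,"turn":0},{"tx":-90,"ty":-230,"tz":0,"turn":0}]'
python3 -m handwheel '[{"tx":-20,"ty":0,"tz":20,"turn":0},{"tx":-30,"ty":0,"tz":50,"turn":0},{"tx":-40,"ty":0,"tz":85,"turn":0},{"tx":-50,"ty":0,"tz":120,"turn":0},{"tx":-60,"ty":0,"tz":155,"turn":0},{"tx":-70,"ty":0,"tz":190,"turn":0},{"tx":-75,"ty":0,"tz":215,"turn":0},{"tx":-75,"ty":0,"tz":220,"turn":0},{"tx":-75,"ty":0,"tz":220,"turn":0}]'
python3 - <<'E'
from fit import *
im=save("top","t22");cv2.imwrite("pics/t22c.png",cv2.resize(im[140:280,200:420,::-1],None,fx=3.6,fy=3.6,interpolation=cv2.INTER_CUBIC))
np.set_printoptions(precision=2,suppress=True)
m=mask("top","pebble_box");print(fit({"top":m.astype(np.float32)},boxpts,[590,149,-1.458,8],1))
c=mask("top","cup");print(c is not None and fit({"top":c.astype(np.float32)},cuppts,[453,-121,.11]))
im=save("scene","s22");cv2.imwrite("pics/s22c.png",cv2.resize(im[120:330,210:430,::-1],None,fx=2.8,fy=2.8,interpolation=cv2.INTER_CUBIC))
print([(x["box"],round(x["confidence"],2)) for k in("top","scene") for x in (optics.search_frame(k,"pebble_1"))])
print(optics.pinpoint("top","pebble_box_lid") if 0 else "")
for k in("glass_dish","loupe","spoon"): print(k,[(np.round(d["at"],1),round(d["confidence"],2)) for d in optics.pinpoint("top",k)][:1])
E
```

```text
clock: 19.72
eef_pos: [428.2, 131.2, 261.2]
tool_rot: [-0.706, 0.706, 0.043, -0.037]
wrist_force: [0.9, 0.6, 0.5]
gripper_width: 0.6
clock: 20.47
eef_pos: [326.4, 342.1, 255.1]
tool_rot: [-0.706, 0.706, 0.041, -0.041]
wrist_force: [0.2, 0.1, 0.1]
gripper_width: 0.5
(array([590.81, 149.08,  -1.47,   3.91]), np.float64(0.043994367122650146))
(array([ 454.19, -121.9 ,    0.12]), np.float64(0.03801602125167847))
[]

glass_dish []
loupe [(array([457. , 242.2]), 0.95)]
spoon []
```

View pics/t22c.png

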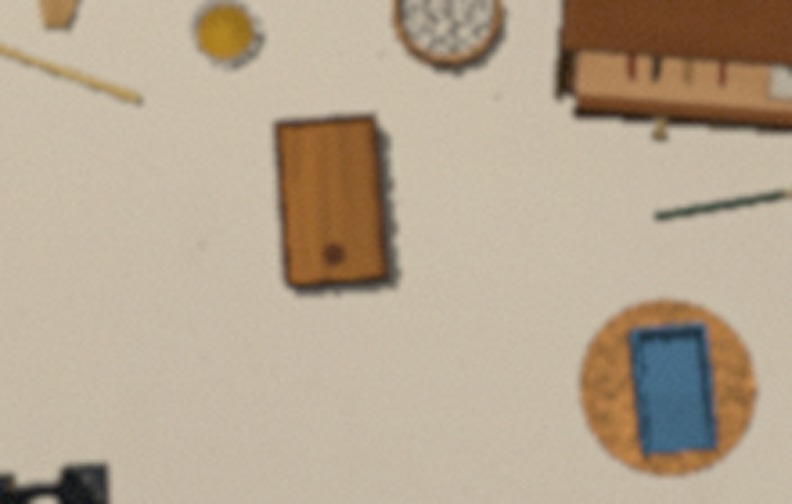

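View pics/s22c.png

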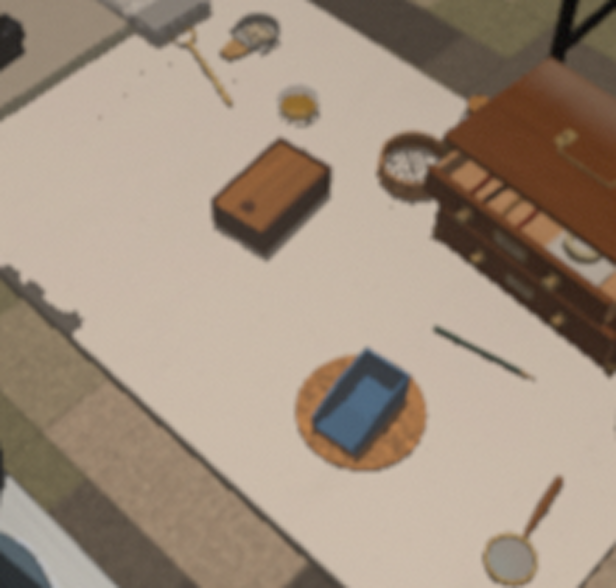

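```bash
python3 - <<'E'
from go import *
rows(610,151.5,150,6.46)
E
```

```text
t=20.92 pos [327.5 340.5 256.1] yaw 6.41 -> tx ty tz [ 259.6  106.1 -219.4] turn -0.05 tilt [ 0.  0. -1.] w 0.3 F [-0.3  0.5 -0.5] q [ 0.55 -0.07  1.84 -0.    1.38 -1.13]
```

```bash
python3 -m handwheel '[{"tx":15,"ty":3,"tz":-12,"turn":0},{"tx":40,"ty":10,"tz":-34,"turn":0},{"tx":65,"ty":18,"tz":-56,"turn":0},{"tx":90,"ty":26,"tz":-78,"turn":0},{"tx":115,"ty":35,"tz":-100,"turn":0},{"tx":142,"ty":45,"tz":-122,"turn":0},{"tx":168,"ty":55,"tz":-144,"turn":0},{"tx":194,"ty":65,"tz":-166,"turn":0},{"tx":220,"ty":78,"tz":-188,"turn":0},{"tx":240,"ty":90,"tz":-205,"turn":0},{"tx":255,"ty":100,"tz":-216,"turn":0},{"tx":260,"ty":106,"tz":-219,"turn":0}]'>/dev/null
python3 -m handwheel '[{"tx":0,"ty":0,"tz":0,"turn":0},{"tx":0,"ty":0,"tz":0,"turn":0},{"tx":0,"ty":0,"tz":0,"turn":0}]' >/dev/null
python3 m.py w23
```

```text
22.2167 [609.6 153.9 150.9] [-0.2 -0.3 -0. ] [ 0.02 -0.    0.  ] 0.5
```

View pics/w23.png

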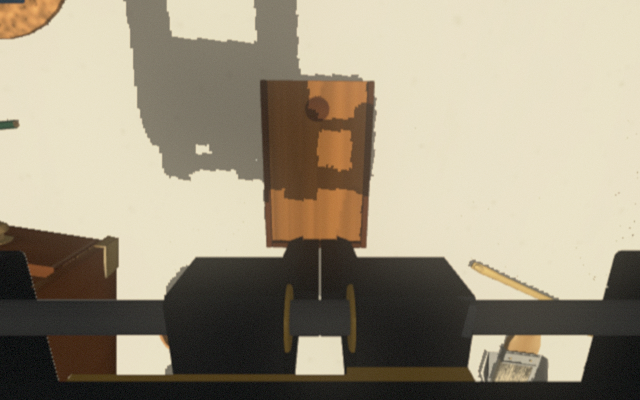

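```bash
python3 - <<'E'
from h import *
im=cv2.imread("pics/w23.png")
a=cv2.resize(im[70:115,250:385],None,fx=5.5,fy=5.5,interpolation=cv2.INTER_NEAREST)
b=cv2.resize(im[215:260,250:385],None,fx=5.5,fy=5.5,interpolation=cv2.INTER_NEAREST)
cv2.imwrite("pics/w23z.png",np.vstack([a,b]))
E
```

```text
(no output)
```

View pics/w23z.png

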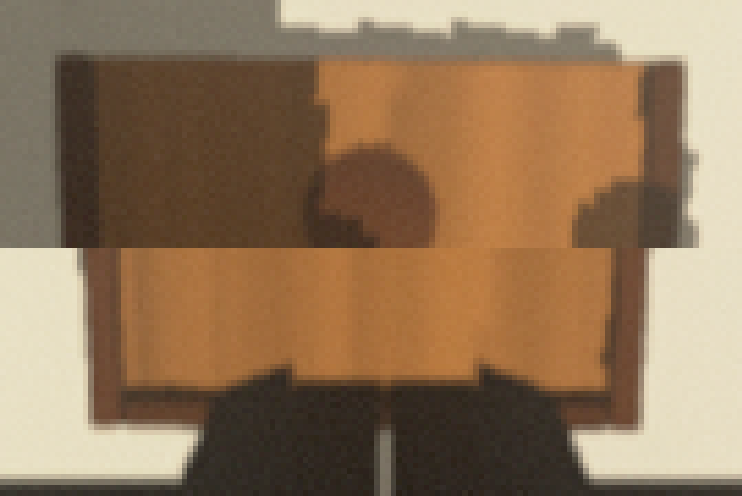

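```bash
python3 -m handwheel '[{"tx":0,"ty":-25,"tz":0,"turn":0},{"tx":0,"ty":-55,"tz":0,"turn":0},{"tx":0,"ty":-80,"tz":0,"turn":0},{"tx":0,"ty":-90,"tz":0,"turn":0},{"tx":0,"ty":-90,"tz":0,"turn":0},{"tx":0,"ty":-90,"tz":0,"turn":0}]'; python3 - <<'E'
from station import ticket
print(ticket.close_job())
E
```

```text
clock: 22.72
eef_pos: [609.8, 153.4, 240.2]
tool_rot: [0.706, -0.706, -0.041, 0.04]
wrist_force: [0.2, -0.0, -0.0]
gripper_width: 0.2
the job is handed in; nothing more can be done
None
```

The job is done and handed in at about 22.7 s. The pebbles are in the box, the empty cup stands upright on the cork mat, and the lid is shut.

**How it went:** The moves allow no tilt. I gripped the cup near its back wall and eased the grip force above the box until it swung lip-down, about 50° by eye. The pebbles slid out. I then pressed the lip onto the mat to level the cup, shifted it a few mm to the centre and let go. The closed fingers pushed the lid until a 5 N contact.

**Last checks:**
- **Cup:** Empty in the wrist picture, upright, and 1–2 mm from the mat's centre by the model fits.
- **Lid:** In the close-up its end is flush with the box end. The coarse top-camera fit gave about 4 mm out, which disagrees. I trusted the close-up, because one pixel in the top view is about 2.7 mm.
- **Pebbles:** All six were seen leaving the cup, but only five showed in the box before the lid closed. I take the sixth to be hidden there, as none was on the table or in the cup.
- **Bystanders:** The loupe, spoon and dish look unmoved in the pictures. In the last look the network found only the loupe, about 2 px from its first reading.

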